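Hold the right test-jig plunger at the gauge bar

ROBOT

A 7-joint arm with a two-finger parallel gripper is mounted at the origin on the work surface. World frame = base frame: x ahead of the robot, y to its left, z up, the work surface at z = 0. Lengths are in mm, angles in rad, forces in N, time in s.
With the tool pointing down it reaches from about 425 to 875 mm from the base axis. Payload 4.7 kg.
Tool frame: the origin (TCP) lies between the finger pads; the fingertips stand 17 mm ahead of it and the grasp point (between the pads) lies 2 mm behind it; z points along the fingers, y is the line along which they close (so a half turn about z gives the same grasp; the last joint's range is limited). The gripper opens to 87 mm and grips with 3 to 60 N. Pads are 19 mm wide; open, the fingers measure 117 mm over their backs; the gripper's body (75 mm by 190 mm) begins 51 mm behind the grasp point.
Start: joints at [-1.228, 0.321, -0.07, 1.45, 0.023, 1.371, -0.057], TCP at [209.917, 615.19, 239.587] pointing down, gripper open.
Joint ranges: [-2.86, 2.86], [-0.3, 2.09], [-1.38, 1.24], [0.06, 2.45], [-1.56, 4.7], [0.09, 2.05], [-2.69, 2.69]. Speed limits (rad/s): [2.57, 2.57, 3.14, 3.14, 3.14, 3.14, 3.14].

INTERFACE

Orientations are given as a rotation vector (axis times angle).
In Python, from plant import bot gives the robot as it stands. The module is installed in compiled form; this text tells all that it offers. Calls block until the motion is done:
- bot.move_pose(position, orientation): joint-space move of the TCP to a pose.
- bot.move_linear(position, orientation=None, v=150, until_force=None): straight line of the TCP; orientation=None keeps the orientation; v is the mean speed in mm/s. With until_force (N) it stops when the force on the tool has changed by that much, and returns True; else False.
- bot.movej(angles): joint-space move.
- bot.grip(opening): finger opening in mm; the grip force is fixed at half the most; returns when the fingers have stopped.
- bot.dwell(seconds).
- bot.ik(position, orientation): joint angles nearest the present ones, or None.
- bot.observe(): the state.
- bot.grab_frame(name): name is "scene" or "top" or "wrist"; returns the picture (384x512x3 uint8, red, green, blue); there is no depth.
- bot.get_calibration(name): a dict with "camera_matrix" (3x3 intrinsics, pixels), "D" ([k1, k2, p1, p2, k3] as OpenCV has them; the pictures are not rectified), "extrinsics" (4x4, takes a point from camera to world coordinates). Camera axes: x right, y down, z forward; pixel columns grow to the right and rows downward; lengths in mm; the calibration is good to about 2 mm. A picture is of the moment at which its call begins: read the wrist's pose just before it. get_calibration takes no time and is no camera call; for the wrist camera it gives the pose at the moment of the call.
A pose or a line that the arm cannot do raises bot.MotionError and nothing moves.
- bot.sign_off(): hands the job in; it is judged then, once.
The state is a dict: "time": time; "q": joint angles; "joint_velocities": joint speeds; "tau": joint torques, N m; "tool_pos": TCP position; "eef_rot": TCP orientation; "force": force on the tool from outside, world axes, zero at the start; "ft_torque": the same for the moment, N m; "opening": finger opening in mm; "finger_force": force on a finger pad.
Only numpy, scipy, OpenCV 4.12 (cv2) and the standard library are available. Lean on these libraries where they do the work, as an engineer would, in place of code of your own. Each camera call takes 0.05 s, during which the arm holds its last target. There are 200 camera calls.

TASK

The test jig in the vise has three nests, each with a spring-loaded plunger directly behind it: find the nest in which the long many-legged chip lies, and push that nest's plunger down until the top of its cap is level with the top of the gauge bar, without ever driving it to its bottom stop. Keep it steadily at that level for at least three seconds so that the meter can be read, and finish while still holding it down there, not letting go. Leave the other two plungers, the parts in the nests and the tools on the desk alone.

Things in the scene. Friction and masses are not known exactly. Their poses are not given: they have to be found in the camera images.
- nest_left (a point): centre of the floor of the left nest (+y end, the robot's left): an open tray 58 x 26 mm inside, its grey walls 6 mm high, on the jig's aluminium plate, 112 mm above the desk. x axis points from the nest to its own plunger (away from the robot, turned with the vise by up to 0.3 rad), z up.
- nest_middle (a point): centre of the floor of the middle nest (middle): an open tray 58 x 26 mm inside, its grey walls 6 mm high, on the jig's aluminium plate, 112 mm above the desk. x axis points from the nest to its own plunger (away from the robot, turned with the vise by up to 0.3 rad), z up.
- nest_right (a point): centre of the floor of the right nest (-y end, the robot's right): an open tray 58 x 26 mm inside, its grey walls 6 mm high, on the jig's aluminium plate, 112 mm above the desk. x axis points from the nest to its own plunger (away from the robot, turned with the vise by up to 0.3 rad), z up.
- cap_left_top (a point): centre of the flat top of the left plunger's cap: a black disc 32 mm across and 11 mm thick on a 10 mm steel stem, 70 mm behind the centre of the left nest (seen from the robot); 171 mm above the desk when not pressed. The three plungers stand in a row, 65 mm apart. It moves with the plunger.
- cap_middle_top (a point): centre of the flat top of the middle plunger's cap: a black disc 32 mm across and 11 mm thick on a 10 mm steel stem, 70 mm behind the centre of the middle nest (seen from the robot); 171 mm above the desk when not pressed. The three plungers stand in a row, 65 mm apart. It moves with the plunger.
- cap_right_top (a point): centre of the flat top of the right plunger's cap: a black disc 32 mm across and 11 mm thick on a 10 mm steel stem, 70 mm behind the centre of the right nest (seen from the robot); 171 mm above the desk when not pressed. The three plungers stand in a row, 65 mm apart. It moves with the plunger.
- plunger_left (a joint): travel of the left plunger in m: 0 up, grows as it is pushed straight down, 0.030 is its bottom stop. A spring brings it back: about 3.5 N to start it, 300 N/m more with travel.
- plunger_middle (a joint): travel of the middle plunger in m: 0 up, grows as it is pushed straight down, 0.030 is its bottom stop. A spring brings it back: about 3.5 N to start it, 300 N/m more with travel.
- plunger_right (a joint): travel of the right plunger in m: 0 up, grows as it is pushed straight down, 0.030 is its bottom stop. A spring brings it back: about 3.5 N to start it, 300 N/m more with travel.
- gauge_bar_top (a point): middle of the top face of the gauge bar: a straight steel bar 222 mm long, 8 x 8 mm, lying level behind the three plungers (42 mm beyond the cap centres), clamped to two 8 mm posts with brass blocks. Its height is set differently each time, 7 to 23 mm below the tops of the unpressed caps; z up. The posts stand 105 mm to either side of the middle and reach 174 mm above the desk.
- chip_center (a point): centre of the long chip: black, 52 x 16 x 9 mm with a row of 20 steel legs on each long side, lying loose lengthwise in one of the nests.
- relay_center (a point): centre of the relay: a plain black block 26 x 20 x 17 mm, loose in another nest.
- capacitor_center (a point): centre of the capacitor: a black can 19 mm across, 24 mm tall, standing loose in the remaining nest.
- pliers: bent-nose pliers with yellow grips, 160 mm long, lying on the desk, 14 mm high; bystander. Origin at the pivot, on the desk.
- chip_tube: translucent pink chip tube, 220 x 13 x 12 mm, lying on the desk; bystander. Origin under its middle.
- magnifier: glass magnifier in a brass ring 68 mm across with a wooden handle, 160 mm long in all, lying on the desk; bystander. Origin between ring and handle.
- probe: black multimeter probe, 125 mm long, 14 mm thick, lying on the desk; bystander. Origin near its middle.
- vise: dark cast-iron vise clamped to the far edge of the desk, the test jig (aluminium plate 175 x 235 mm, top 112 mm above the desk) fast in its jaws; handle on the far side. It does not move. Origin on the desk under the jaws; x towards the handle, y to the left along the row of plungers. The plungers stand 5 mm along +x from the origin.
Things that resemble listed ones, but are neither listed nor needed, are in the scene too. What is shaped like the part that bears chip_center but green or pink is not meant.

How it is judged:
By the outcome, as a careful person would: the job done as asked, in the order asked, and still so for the second after the job is handed in, while the arm keeps its last pose, push and grip.
It also fails if it takes over 38 s, if anything falls off the work surface, if the arm or the gripper's body presses on something with over 40 N, if the wrist force passes 120 N, or if a joint passes its speed limit or range.

## Working session

There is one attempt and no reset: what is moved stays moved. The work goes in short steps, each a Python script; the robot and the scene stay as the last script left them, time stands still between calls to the robot, and variables do not carry over. Pictures are saved under pics/ and viewed, at most 10 in all, crops included, and the job is handed in when it is done.

```bash
mkdir -p pics
python3 - <<'E'
from plant import bot
import cv2,numpy as np
np.set_printoptions(suppress=True,precision=3)
s=bot.observe();print(s['time'],s['tool_pos'],s['eef_rot'],s['force'])
for n in("scene","top"):
    c=bot.get_calibration(n);print(n,c)
    cv2.imwrite(f"pics/{n}0.png",bot.grab_frame(n)[:,:,::-1])
E
```

```text
0.0 [209.771 614.666 238.434] [-0.514 -3.099  0.003] [0.268 0.332 0.429]
scene {'camera_matrix': array([[352.227,   0.   , 254.341],
       [  0.   , 352.227, 195.148],
       [  0.   ,   0.   ,   1.   ]]), 'D': array([0.008, 0.   , 0.   , 0.   , 0.   ]), 'extrinsics': array([[   0.118,    0.67 ,   -0.733, 1085.989],
       [   0.993,   -0.092,    0.077,  -36.691],
       [  -0.016,   -0.737,   -0.676,  617.184],
       [   0.   ,    0.   ,    0.   ,    1.   ]])}
top {'camera_matrix': array([[427.907,   0.   , 255.283],
       [  0.   , 427.907, 193.39 ],
       [  0.   ,   0.   ,   1.   ]]), 'D': array([-0.156,  0.   ,  0.   ,  0.   ,  0.   ]), 'extrinsics': array([[ -0.006,  -0.996,   0.084, 453.03 ],
       [ -1.   ,   0.006,  -0.004,  41.131],
       [  0.004,  -0.084,  -0.996, 963.828],
       [  0.   ,   0.   ,   0.   ,   1.   ]])}
```

View pics/top0.png

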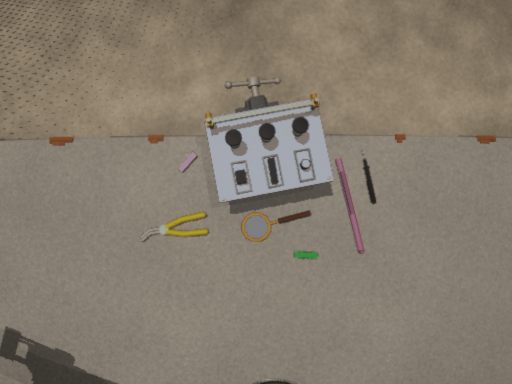

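View pics/scene0.png

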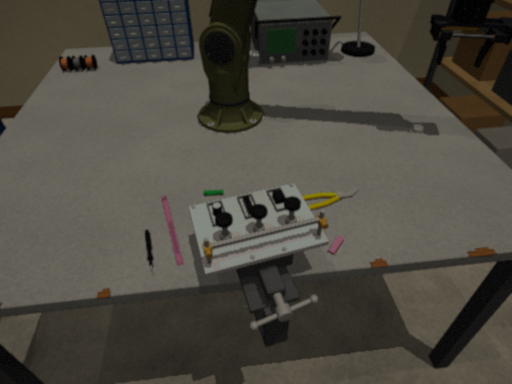

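Top view: the relay is at px (241,178), a long black part in the middle nest at (273,171), and the can at (305,164). Caps are at (233,138), (267,131) and (300,125), with the gauge bar behind them at about (263,116).

Things that could be taken for the chip:
- the black part in the middle nest (273,171)
- the relay (241,178)
- the green chip on the desk (306,255)
- the pink one on the desk (188,162)

My choice is the middle nest. I'll check it in a close crop and measure the caps.

```bash
cat > h.py <<'E'
import numpy as np,cv2
np.set_printoptions(suppress=True,precision=2)
def ray(c,uv):
    p=cv2.undistortPoints(np.array([[uv]],float),c["camera_matrix"],c["D"])[0,0]
    E=c["extrinsics"];return E[:3,3],E[:3,:3]@np.array([p[0],p[1],1])
def onz(c,uv,z):
    o,d=ray(c,uv);return o+d*(z-o[2])/d[2]
def proj(c,P):
    M=np.linalg.inv(c["extrinsics"]);r=cv2.Rodrigues(M[:3,:3])[0]
    return cv2.projectPoints(np.array(P,float).reshape(-1,1,3),r,M[:3,3],c["camera_matrix"],c["D"])[0][:,0]
E
python3 - <<'E'
from h import *
from plant import bot
im=cv2.imread("pics/top0.png");c=bot.get_calibration("top")
cv2.imwrite("pics/crop.png",cv2.resize(im[85:215,195:345],None,fx=4.5,fy=4.5,interpolation=cv2.INTER_CUBIC))
g=cv2.cvtColor(im,cv2.COLOR_BGR2GRAY)
n,l,st,ce=cv2.connectedComponentsWithStats((g<50).astype(np.uint8))
for i in range(1,n):
    if 60<st[i,4]<1000 and 195<ce[i][0]<345 and 85<ce[i][1]<215: print(ce[i],st[i],onz(c,ce[i],171),onz(c,ce[i],121))
print([onz(c,p,112+35) for p in((209.5,125),(316,105))])
E
```

```text
[299.95 125.17] [293 118  15  16 173] [649.2  -47.85 171.  ] [661.57 -53.46 121.  ]
[267.42 130.92] [260 124  14  16 131] [638.2  14.  171. ] [649.88  12.29 121.  ]
[array([656.46, 126.12, 147.  ]), array([695.99, -83.19, 147.  ])]
```

View pics/crop.png

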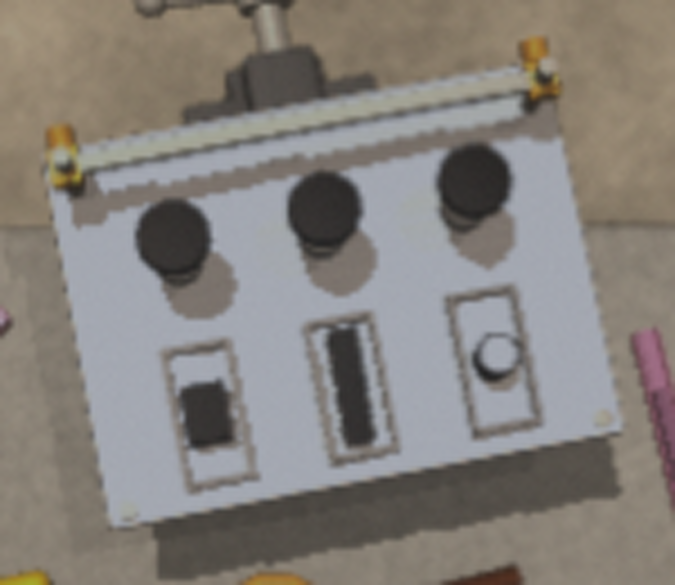

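The crop confirms it: only the middle nest (crop px (350,387)) holds a part of about 52x16 mm, a long black body. The left nest has the compact block and the right nest the can. I'll go above the middle plunger with closed fingers and take two wrist views.

```bash
cat >> h.py <<'E'
from scipy.spatial.transform import Rotation as R
def down(psi):  # tool z down, tool y along vise y
    y=np.array([-np.sin(psi),np.cos(psi),0]);z=np.array([0,0,-1.]);
    return np.column_stack([np.cross(y,z),y,z])
E
python3 - <<'E'
from h import *
from plant import bot
c=bot.get_calibration("top")
P=[onz(c,p,171) for p in((233.05,137.5),(266.6,131.05),(299.9,124.8))]
d=P[0]-P[2];psi=np.arctan2(-d[0],d[1]);print(P,np.linalg.norm(d),psi)
m=np.mean(P,0);ax=np.array([np.cos(psi),np.sin(psi),0]);print("mid",m,"nest",m-70*ax,onz(c,(273,171),121))
best=None;q=np.array(bot.observe()["q"])
for k in(0,np.pi):
    o=R.from_matrix(down(psi+k)).as_rotvec();j=bot.ik([m[0],m[1],330],o)
    if j is not None:
        e=np.abs(np.array(j)-q).max();print(k,np.array(j),e)
        if best is None or e<best[0]:best=(e,o)
o=best[1];bot.grip(0)
bot.move_pose([m[0],m[1],330],o)
for i,off in enumerate((0,-70)):
    if i: bot.move_linear(list((m+off*ax)[:2])+[330],v=150)
    bot.dwell(.2)
    s=bot.observe();print(s["time"],s["tool_pos"],s["eef_rot"],s["force"])
    w=bot.get_calibration("wrist");im=bot.grab_frame("wrist")
    np.savez(f"w{i}.npz",im=im,**w);cv2.imwrite(f"pics/w{i}.png",im[:,:,::-1])
print(w); np.savez("st.npz",m=m,psi=psi,o=o)
E
```

```text
[array([625.89,  78.94, 171.  ]), array([637.95,  15.55, 171.  ]), array([649.93, -47.77, 171.  ])] 128.96634029806472 0.187430551045394
mid [637.92  15.57 171.  ] nest [569.15   2.53 171.  ] [568.53   1.98 121.  ]
0 [-0.51  0.3   0.58  1.36 -0.16  1.54  1.81] 1.8670077446020714
3.141592653589793 [-0.57  0.31  0.66  1.36 -0.19  1.54 -1.31] 1.2547926381074386
4.45 [637.92  16.31 329.86] [-3.13 -0.3   0.  ] [-0.21 -1.01 -0.  ]
5.3167 [569.77   2.84 329.66] [ 3.13  0.29 -0.  ] [-0.2   0.26  0.3 ]
{'camera_matrix': array([[268.37,   0.  , 253.19],
       [  0.  , 268.37, 191.42],
       [  0.  ,   0.  ,   1.  ]]), 'D': array([0.02, 0.  , 0.  , 0.  , 0.  ]), 'extrinsics': array([[  0.19,  -0.94,  -0.28, 645.28],
       [ -0.98,  -0.18,  -0.05,  17.73],
       [  0.  ,   0.28,  -0.96, 474.73],
       [  0.  ,   0.  ,   0.  ,   1.  ]])}
```

The caps span 129 mm (expected 130), and the nest-to-chip check agrees within 1 mm.

View pics/w0.png

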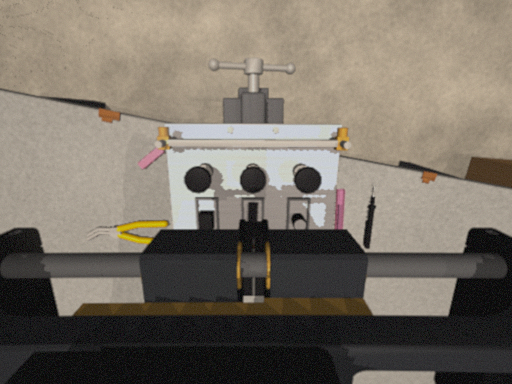

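View pics/w1.png

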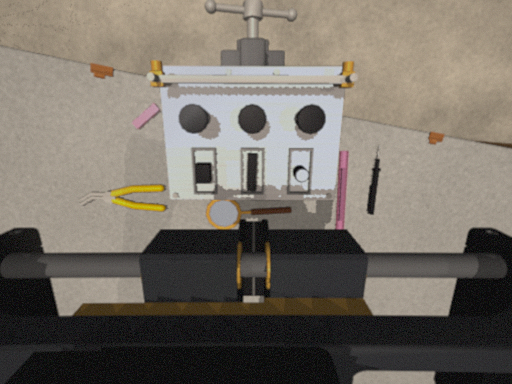

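Wrist views: the caps are at about (252,179) and (252,118) for the middle, the bar at rows of about 143 and 78, and the long chip in the middle nest at (252,171) in w1. Now I'll get the sub-pixel bar and cap positions.

```bash
python3 - <<'E'
from h import *
W=[np.load(f"w{i}.npz") for i in(0,1)];st=np.load("st.npz");m=st["m"];psi=float(st["psi"]);ax=np.array([np.cos(psi),np.sin(psi),0])
for i,w in enumerate(W):
    g=cv2.cvtColor(w["im"],cv2.COLOR_RGB2GRAY)
    b=[130,64][i]
    print(i,[(b+k,round(v)) for k,v in enumerate(g[b:b+30,265:320].mean(1))])
    n,l,s,ce=cv2.connectedComponentsWithStats((g<45).astype(np.uint8))
    for k in range(1,n):
        if 200<s[k,4]<900 and 100<ce[k][1]<195: print(s[k],ce[k],onz(w,ce[k],171))
    print("pred bar row for drop 7,15,23:",[proj(w,m+42*ax+[0,0,-z])[0] for z in(7,15,23)])
E
python3 -c "
import cv2;a=cv2.imread('pics/w0.png')[120:210,190:320];b=cv2.imread('pics/w1.png')[55:145,190:320]
import numpy as np;cv2.imwrite('pics/cw.png',cv2.resize(np.vstack([a,b]),None,fx=3.2,fy=3.2,interpolation=cv2.INTER_NEAREST)[:600])"
```

```text
0 [(130, 203), (131, 204), (132, 204), (133, 204), (134, 205), (135, 206), (136, 205), (137, 206), (138, 196), (139, 167), (140, 165), (141, 187), (142, 193), (143, 190), (144, 188), (145, 186), (146, 176), (147, 144), (148, 143), (149, 160), (150, 189), (151, 205), (152, 207), (153, 205), (154, 205), (155, 205), (156, 205), (157, 204), (158, 204), (159, 205)]
[186 167  25  25 382] [197.49 180.47] [626.48  80.72 171.  ]
[241 167  24  26 305] [253.86 181.53] [637.49  15.92 171.  ]
[295 168  25  25 363] [307.91 181.02] [649.85 -45.9  171.  ]
pred bar row for drop 7,15,23: [array([254.25, 144.24]), array([254.22, 143.46]), array([254.2 , 142.73])]
1 [(64, 126), (65, 129), (66, 165), (67, 194), (68, 199), (69, 197), (70, 197), (71, 197), (72, 197), (73, 195), (74, 190), (75, 185), (76, 188), (77, 187), (78, 187), (79, 186), (80, 185), (81, 180), (82, 160), (83, 141), (84, 167), (85, 194), (86, 187), (87, 159), (88, 139), (89, 137), (90, 139), (91, 139), (92, 141), (93, 143)]
[368 160  12  54 255] [372.9  188.63] [ 586.83 -136.47  171.  ]
[196 163  15  20 229] [202.95 172.76] [568.75  62.08 171.  ]
pred bar row for drop 7,15,23: [array([253.63,  78.72]), array([253.61,  79.59]), array([253.6 ,  80.42])]
```

View pics/cw.png

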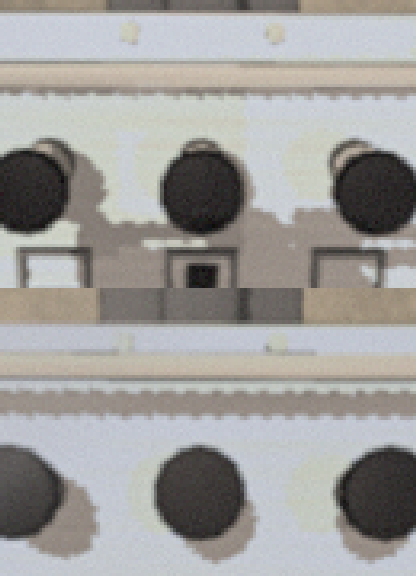

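The bar height is too weakly visible from above, so I'll gauge it by a very light touch with the closed fingertips. The bar is clamped, and the same tool tip will press the cap.

```bash
cat >> h.py <<'E'
def avg(bot,n=10):
    z=[];f=[]
    for _ in range(n):
        s=bot.observe();z.append(s["tool_pos"]);f.append(s["force"]);bot.dwell(.02)
    return np.mean(z,0),np.mean(f,0),s["time"]
def touch(bot,xy,z0,z1,f):
    bot.move_linear([*xy,z0],v=120);bot.dwell(.3);print("free",*avg(bot))
    r=bot.move_linear([*xy,z1],v=12,until_force=f);a=avg(bot);print(r,*a);return r,a
E
python3 - <<'E'
from h import *
from plant import bot
st=np.load("st.npz");psi=float(st["psi"]);ax=np.array([np.cos(psi),np.sin(psi)])
m=np.array([637.8,15.7]);b=m+42*ax;print(b)
bot.move_linear([*b,260],v=200)
r,a=touch(bot,b,186,161,2.5)
bot.move_linear([*b,200],v=60)
r2,a2=touch(bot,m,198,184,2.0)
E
```

```text
[679.06  23.53]
free [679.27  23.51 186.41] [ 0.01 -0.06  0.18] 7.3917
True [679.07  23.53 175.03] [-0.5   0.05  5.29] 8.6333
free [638.09  15.73 197.84] [-0.19 -0.15  0.11] 10.1833
True [637.72  15.72 187.74] [ 0.58 -0.2   3.07] 11.1667
```

The tip reads 158.0 on the bar and 170.7 on the cap (known to be 171), so the bar is about 12.7 mm below, within the 7–23 range. Next I'll press to the bar's reading.

Run:
```python
from h import *
from plant import bot
m=[637.8,15.7];T=175.05
bot.move_linear([*m,T],v=15);bot.dwell(.3);z=T
a=avg(bot,25);print(*a,(a[1][2]-3.5)/.3)
for _ in range(2):
    e=T-a[0][2]
    if abs(e)<.15:break
    z+=e;bot.move_linear([*m,z],v=5);bot.dwell(.3);a=avg(bot,25);print(z,*a,(a[1][2]-3.5)/.3)
im=bot.grab_frame("scene");cv2.imwrite("pics/s1.png",cv2.resize(im[180:280,180:340],None,fx=5,fy=5,interpolation=cv2.INTER_CUBIC)[:,:,::-1])
```

```text
[637.78  15.71 175.44] [-0.46 -0.11  6.88] 12.8417 11.280504074051601
174.65610428402306 [637.78  15.71 175.07] [-0.52  0.1   6.76] 13.8083 10.870995791824937
```

View pics/s1.png

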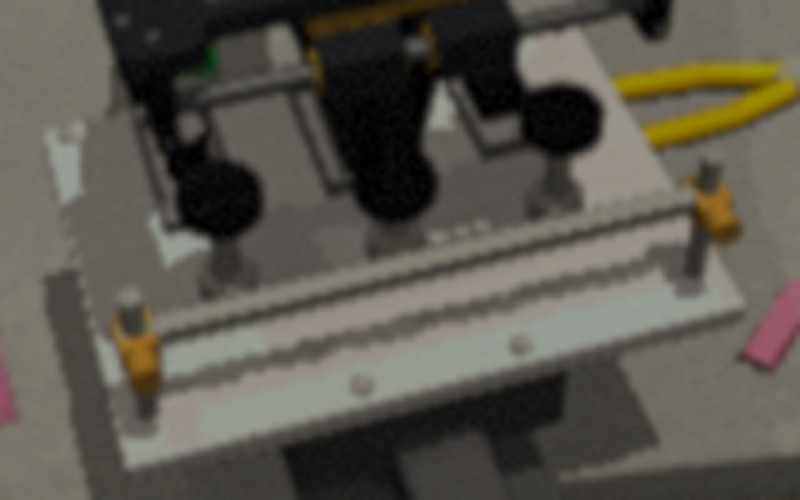

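The scene crop shows the middle cap at (396,185), 27 crop px (5.5 px) below the line joining the other two caps. A drop of about 12.7 mm should give 5.2 px, so it agrees, and the other two caps are up. I'll hold, then hand in.

Run:
```python
from h import *
from plant import bot
for _ in range(4):
    bot.dwell(1);print(*avg(bot,10))
bot.sign_off()
```

```text
[637.78  15.71 175.07] [-0.64  0.04  6.96] 15.025
[637.78  15.71 175.07] [-0.29  0.16  6.92] 16.1917
[637.78  15.72 175.07] [-0.23  0.16  6.78] 17.3583
[637.78  15.72 175.07] [-0.51 -0.19  7.02] 18.525
the job is handed in; nothing more can be done
```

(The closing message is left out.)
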